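# Tip the stones from the pan in its tilting stand

## Task

Set the pan of stones level into the green tipping stand, its two axle pins down in the forks and its spout over the open wooden box, with the stones still in it, and let go. Then take it by the black ball knob on its tail and tip it to the 45 degree mark, keeping it there until both stones have slid into the box. Lower it gently back to level on its rest bar and leave it there; do not tip it past 60 degrees or let it fall, and do not disturb the jars, brush, slab and spectacles.

Things in the scene. Friction and masses are not known exactly. Their poses are not given: they have to be found in the camera images.
- tip_pan: open aluminium scoop-like pan, 164 x 74 x 36 mm (rear wall 44), 0.5 kg, floor 4 mm thick, no wall at the spout end; flat on the bench at the start, two stones loose in it. Origin: underside of the floor, under the axle line. +x to the spout (lip at x = +74 mm, rear wall at -90), y along the axle pins, z up. In the stand it falls back to level when let go: its mass lies behind the axle
- pan_handle (a point): centre of the pan's carrying handle: a fixed flat crossbar 10 mm thick (along the pan's x), 22 mm high, 80 mm long (along y), black sleeve on the middle 44 mm, on two legs over the pan. At x = -28, y = 0, z = +93 mm in the pan's frame (69 mm above the axle line), nearly over the centre of mass. Axes as the pan's
- pan_axle (a point): middle of the pan's axle line, at x = 0, y = 0, z = +24 mm in the pan's frame. Two steel pins, 10 mm diameter, stick out 27 mm from the side walls (to y = +-64 mm). Axes as the pan's
- pan_knob (a point): centre of the black ball knob, 26 mm diameter, on a 10 mm rod behind the pan, at x = -142, y = 0, z = +24 mm in the pan's frame: 142 mm behind the axle, level with it when the pan is level. Lifting it in an arc about the axle tips the spout down; the ball turns between fingers that close along the axle. Axes as the pan's
- axle_seat (a point): where the middle of the pan's axle line belongs in the tipping stand (pins on the bottoms of the fork slots), 135 mm above the bench. +x: the pouring way (level, toward the wooden box); y: along the axle; z up. A rubber-covered rest bar 72 mm behind it carries the pan's floor when level
- tip_stand: stand fixed to the bench; origin under the axle seat, axes as the seat's. Two green cheeks 10 mm thick, inner faces at y = +-45 mm (about 6 mm side play for the pan), each with a slot open at the top, 13.4 mm wide, its mouth flaring to about 27 mm, 24 mm above the seat. A red mark on each cheek shows 45 degrees; red pointers on the pan's pins point straight down at level
- stone_box: open wooden box, 92 x 150 mm outside and 42 mm high, fixed in front of the stand, its lid standing open on its +x side (lid edge about 145 mm high). Origin: centre of its underside; y along its length, which lies along the pouring way; inside x -36 to +40, y -69 to +69 mm, floor 6 mm high
- orange_stone_mid (a point): centre of the orange-red and cream rough stone, 29 x 34 x 22 mm, in the rear of the pan at the start; the stones begin to slide on the pan's smooth floor at a tilt of about 18 to 30 degrees
- grey_stone_mid (a point): centre of the grey and white rough stone, 32 x 44 x 23 mm, in the pan at the start
- white_jar: bystander: white jar with black lid, 55 mm diameter, 68 mm high; origin at its foot
- blue_jar: bystander: brown jar with blue lid, 55 mm diameter, 68 mm high; origin at its foot
- brush: bystander: wooden scrub brush, 54 x 153 x 49 mm; origin at its underside
- red_slab: bystander: red and white banded stone slab, 67 x 94 x 8 mm; origin at its underside
- specs: bystander: red spectacles, 141 x 142 x 42 mm; origin at their underside

How it is judged:
On the way, in this order (a step that is already met when the one before it is completed fails the run):
1. the pan rests level in the stand, axle pins in the forks, both stones still in it, and the fingers have let go of it (distance between pan_axle and axle_seat below 0.012 m and angle between tip_pan's own z axis and vertical below 0.07 rad and x of orange_stone_mid in the frame of tip_pan between -0.092 and 0.08 m and y of orange_stone_mid in the frame of tip_pan between -0.037 and 0.037 m and z of each of orange_stone_mid, grey_stone_mid in the frame of tip_pan below 0.045 m and x of grey_stone_mid in the frame of tip_pan between -0.092 and 0.08 m and y of grey_stone_mid in the frame of tip_pan between -0.037 and 0.037 m and contact force between the fingers and tip_pan below 0.2 N), for 0.2 s.
2. the pan, on its axle in the forks and held by the ball knob, stands tipped at 45 degrees (within 6 degrees) with both stones in the wooden box (distance between pan_axle and axle_seat below 0.016 m and x of orange_stone_mid in the frame of stone_box between -0.042 and 0.046 m and y of orange_stone_mid in the frame of stone_box between -0.075 and 0.075 m and z of each of orange_stone_mid, grey_stone_mid in the frame of stone_box below 0.08 m and x of grey_stone_mid in the frame of stone_box between -0.042 and 0.046 m and y of grey_stone_mid in the frame of stone_box between -0.075 and 0.075 m and angle between tip_pan's own z axis and vertical between 0.68 and 0.89 rad and distance between the grasp point and pan_knob below 0.04 m), for 0.5 s.
At the end, for the whole second after the job is handed in: The pan is still and let go in the stand, level within 4 degrees, its axle within 12 mm of the seat in the forks, and both stones lie in the wooden box (distance between pan_axle and axle_seat below 0.012 m and angle between tip_pan's own z axis and vertical below 0.07 rad and x of orange_stone_mid in the frame of stone_box between -0.042 and 0.046 m and y of orange_stone_mid in the frame of stone_box between -0.075 and 0.075 m and z of each of orange_stone_mid, grey_stone_mid in the frame of stone_box below 0.08 m and x of grey_stone_mid in the frame of stone_box between -0.042 and 0.046 m and y of grey_stone_mid in the frame of stone_box between -0.075 and 0.075 m and contact force between the fingers and tip_pan below 0.2 N and linear speed of tip_pan below 0.02 m/s); the robot touches nothing.
It fails at once if the pan is tipped past 60 degrees (angle between tip_pan's own z axis and vertical above 1.05 rad).
It fails at once if the pan is dropped or slammed in the stand (turns faster than 3 rad/s or moves faster than 0.4 m/s with its axle at the forks) (distance between pan_axle and axle_seat below 0.02 m and (angular speed of tip_pan above 3 rad/s or linear speed of tip_pan above 0.4 m/s)).
It fails at once if a jar, the brush, the slab or the spectacles is moved by more than 30 mm (distance of any of white_jar, blue_jar, brush, red_slab, specs from where it was at the start of the episode above 0.03 m).
It also fails if it takes over 67 s, if anything falls off the work surface, if the arm or the gripper's body presses on something with over 40 N, if the wrist force passes 120 N, or if a joint passes its speed limit or range.

## Robot

A 6-joint arm with a two-finger parallel gripper is mounted at the origin on a cart in front of the work surface, level with it; the furniture and walls round the work are solid. World frame = base frame: x ahead of the robot, y to its left, z up, the work surface at z = 0. Lengths are in m, angles in rad, forces in N, time in s.
With the tool pointing down it reaches from about 0.3 to 0.95 m from the base axis. Payload 3.1 kg.
Tool frame: the origin (TCP) lies midway between the tips of the shut fingers; the grasp point (between the pads) lies 19 mm behind it (manip.hold_point_z is the distance from the TCP to the grasp point, in m); z points along the fingers, y is the line along which they close (so a half turn about z gives the same grasp; the last joint's range is limited). The gripper opens to 85 mm and grips with 20 to 120 N. Pads are 22 mm wide; open, the fingers measure 114 mm over their backs; the gripper's body (76 mm by 85 mm) begins 54 mm behind the grasp point. The pads swing forward as they close: fully open they stand 13 mm farther back than shut.
Start: joints at [-1.219, 0.308, 1.634, -0, 1.2, -0.07], TCP at [0.256, -0.57, 0.231] pointing down, gripper open.
Joint ranges: [-3.06, 3.06], [-0.79, 1.96], [0.05, 2.63], [-1.19, 4.34], [0.05, 2.64], [-2.94, 2.94]. Speed limits (rad/s): [2.79, 2.79, 3.14, 3.14, 3.14, 3.14].

## Interface

Orientations are given as a rotation vector (axis times angle).
In Python, from workcell import manip gives the robot as it stands.
- The arm moves only by the tool step_arm, never from a script. Its argument "rows" is a list of rows, each an object with "xyz": the shift along the tool's x, y, z in mm, a list of three; "twist": the turn, a rotation vector about the tool's x, y, z in rad, a list of three. In form: [{"xyz": [dx, dy, dz], "twist": [rx, ry, rz]}, ...]. A call has 1 to 5 rows; each row shifts and turns the commanded pose from where the row before left it, along the tool's axes as they then stand; what a row does not reach is not made up. A row lasts 1/8 s, in which the tool goes at most 62.5 mm and 10.7 degrees, less where a joint would pass 70% of its speed; a pose out of reach is approached as far as the arm can. A call with a gripper value outside its range is refused whole. "gripper" is the opening, from 0 (shut) to 1 (fully open), set as the call begins (left out, the last holds). The fingers move at their own pace and stop on an object; "newtons" is the grip in N (left out, the last holds). Time passes only in rows, so rows that do not move let the fingers close. It gives the time, the measured TCP pose, the force, the opening and the grip force at its end, in the units of the state.
- manip.read_state(): the state, without advancing time (a new reading comes with each control period).
- manip.read_camera(name): name is "scene" or "top" or "wrist"; returns the picture (384x512x3 uint8, blue, green, red); there is no depth.
- manip.calibration(name): a dict with "fx", "fy", "cx", "cy" (pixels), "k1" (the pictures are not rectified: a ray, as slopes to the right and down, at radius r is drawn at 1 + k1 r^2 times it, then the intrinsics apply), "cam_to_world" (4x4, takes a point from camera to world coordinates). Camera axes: x right, y down, z forward; pixel columns grow to the right and rows downward; lengths in m; the calibration is good to about 2 mm. A picture is of the moment at which its call begins: read the wrist's pose just before it. calibration takes no time and is no camera call; for the wrist camera it gives the pose at the moment of the call.
- manip.sign_off(): hands the job in; it is judged then, once.
The state is a dict: "t": time; "joints": joint angles; "qvel": joint speeds; "tau": joint torques, N m; "ee_pos": TCP position; "ee_rot": TCP orientation; "ft_force": force on the tool from outside, world axes, zero at the start; "ft_torque": the same for the moment, N m; "grip_width": finger opening in m; "finger_force": force on a finger pad.
Only numpy, scipy, OpenCV 4.12 (cv2) and the standard library are available. Lean on these libraries where they do the work, as an engineer would, in place of code of your own. Each camera call takes 0.05 s, during which the arm holds its last target. There are 200 camera calls.

## Working session

There is one attempt and no reset: what is moved stays moved. The work goes in short steps, Python scripts to look and compute and a tool call to move; the robot and the scene stay as the last step left them, time stands still between calls to the robot, and variables do not carry over. Pictures are saved under pics/ and viewed, at most 11 in all, crops included, and the job is handed in when it is done.

Besides the shell and the picture viewer there is one more tool, called after "Request:" as name(argument=value, ...) on one line, values as JSON. step_arm: Moves the arm, as the interface text tells. Its arguments: {"type":"object","properties":{"rows":{"type":"array","items":{"type":"object","properties":{"xyz":{"type":"array","items":{"type":"number"}},"twist":{"type":"array","items":{"type":"number"}}}}},"gripper":{"type":"number"},"newtons":{"type":"number"}},"required":["rows"]}

```bash
mkdir -p pics; cat > h.py <<'E'
import numpy as np, cv2
from workcell import manip
from scipy.spatial.transform import Rotation as R
def ray(c,u,v):
    d=np.array([(u-c['cx'])/c['fx'],(v-c['cy'])/c['fy']]); s=d.copy()
    for _ in range(20): s=d/(1+c['k1']*(s@s))
    M=np.array(c['cam_to_world']); r=M[:3,:3]@np.array([s[0],s[1],1]); return M[:3,3],r/np.linalg.norm(r)
def onz(c,u,v,z):
    o,r=ray(c,u,v); return o+r*(z-o[2])/r[2]
def proj(c,P):
    M=np.linalg.inv(np.array(c['cam_to_world'])); p=M[:3,:3]@np.array(P)+M[:3,3]; s=p[:2]/p[2]; s=s*(1+c['k1']*(s@s))
    return np.array([s[0]*c['fx']+c['cx'],s[1]*c['fy']+c['cy']])
def tri(a,b):
    A=0;B=0
    for o,r in (a,b):
        P=np.eye(3)-np.outer(r,r); A=A+P; B=B+P@o
    x=np.linalg.solve(A,B); return x,[float(np.linalg.norm((np.eye(3)-np.outer(r,r))@(x-o))) for o,r in (a,b)]
def tool(dw):
    s=manip.read_state(); return R.from_rotvec(s['ee_rot']).as_matrix().T@np.array(dw)
E
python3 - <<'E'
from h import *
for n in ('top','scene'):
    im=manip.read_camera(n); cv2.imwrite(f'pics/{n}0_raw.png',im)
    cv2.imwrite(f'pics/{n}0.png',cv2.resize(im,(800,600),interpolation=cv2.INTER_CUBIC))
    c=manip.calibration(n); print(n,{k:np.round(v,3).tolist() for k,v in c.items()})
s=manip.read_state();print(s['ee_pos'],s['ee_rot'],R.from_rotvec(s['ee_rot']).as_matrix().round(2))
E
```

```text
top {'fx': 492.469, 'fy': 492.469, 'cx': 266.718, 'cy': 190.419, 'k1': -0.181, 'cam_to_world': [[0.41, -0.828, 0.382, -0.056], [-0.912, -0.367, 0.183, -0.184], [-0.011, -0.424, -0.906, 1.596], [0.0, 0.0, 0.0, 1.0]]}
scene {'fx': 499.823, 'fy': 499.823, 'cx': 262.04, 'cy': 195.167, 'k1': -0.084, 'cam_to_world': [[-0.523, -0.399, 0.753, -0.755], [-0.852, 0.246, -0.462, 0.915], [-0.001, -0.883, -0.469, 0.939], [0.0, 0.0, 0.0, 1.0]]}
[ 0.25559152 -0.5695243   0.23014581] [-3.06994087e+00 -6.57257282e-01  4.98303858e-04] [[ 0.91  0.41 -0.  ]
 [ 0.41 -0.91  0.  ]
 [ 0.   -0.   -1.  ]]
```

View pics/top0.png

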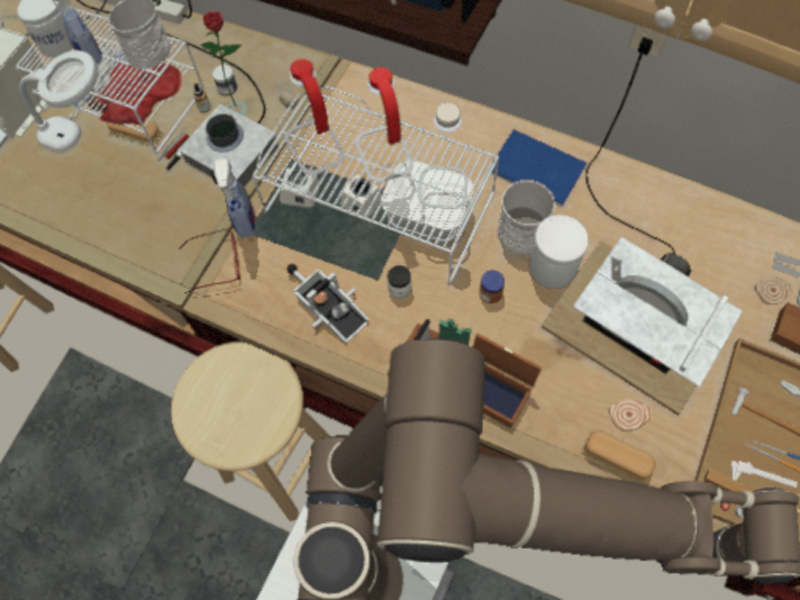

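View pics/scene0.png

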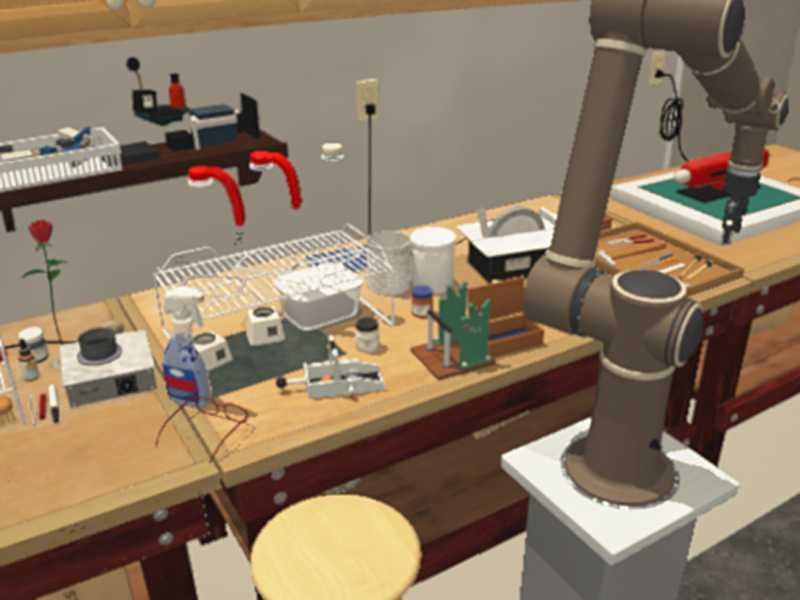

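Top: the pan is at about (333,303) with its knob at (293,270). The stand at (445,335) is partly hidden by the arm, and the box is at (505,380). Scene: knob (281,383), pan (340,375), stand (460,330). I'll zoom into both.

```bash
python3 - <<'E'
from h import *
t=cv2.imread('pics/top0_raw.png');s=cv2.imread('pics/scene0_raw.png')
a=cv2.resize(t[160:230,175:245],(400,400),interpolation=cv2.INTER_CUBIC)   # x5.714
b=cv2.resize(t[200:270,255:325][:, :],(400,400),interpolation=cv2.INTER_CUBIC)
c=cv2.resize(s[175:260,175:357][:, :],(800,374),interpolation=cv2.INTER_CUBIC)[:, :]
o=np.zeros((600,800,3),np.uint8); o[:226+0,:]=0
o1=np.hstack([a,b]); 
o=np.vstack([cv2.resize(o1,(520,260)) .copy()]); 
canvas=np.zeros((600,800,3),np.uint8)
canvas[:374]=c; canvas[374:,:226]=cv2.resize(a,(226,226)); canvas[374:,230:456]=cv2.resize(b,(226,226))
cv2.imwrite('pics/crop1.png',canvas)
ct=manip.calibration('top')
for n,u,v in (('knob',293,270),('panmid',333,303),('spout',355,325),('box',505,385),('whitejar',400,275),('bluejar',492,285)):
    print(n,onz(ct,u*.64,v*.64,.03).round(3))
E
```

```text
knob [0.554 0.422 0.03 ]
panmid [0.517 0.299 0.03 ]
spout [0.489 0.23  0.03 ]
box [ 0.494 -0.125  0.03 ]
whitejar [0.642 0.191 0.03 ]
bluejar [ 0.703 -0.01   0.03 ]
```

View pics/crop1.png

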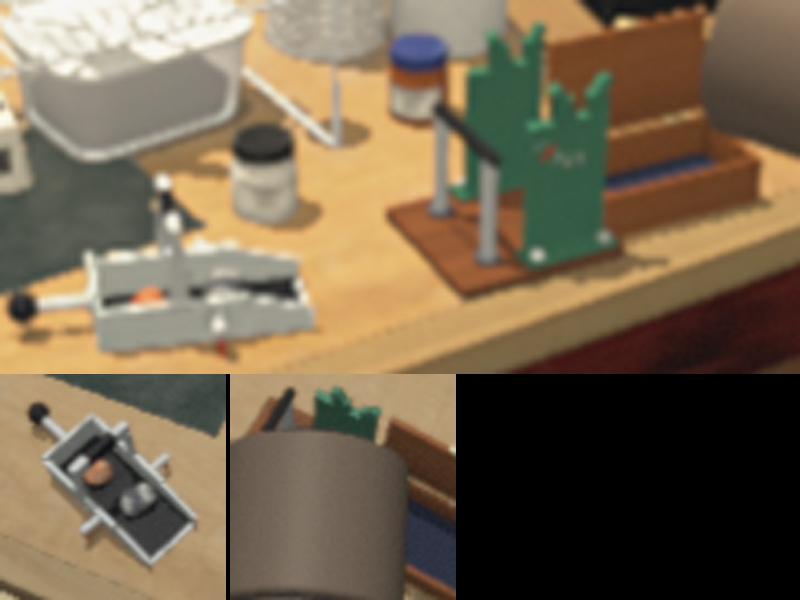

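```bash
cat >> h.py <<'E'
def plan(wps,step=55,ang=.17,start=None):
    """wps: list of (xyz m, yaw of tool y axis [rad], tool down). prints rows"""
    s=manip.read_state(); p,Rm=start or (np.array(s['ee_pos']),R.from_rotvec(s['ee_rot']).as_matrix())
    for q,w in wps:
        q=np.array(q,float)
        y=np.array([np.cos(w),np.sin(w),0]); z=np.array([0,0,-1.]); Rt=np.column_stack([np.cross(y,z),y,z])
        rv=R.from_matrix(Rm.T@Rt).as_rotvec()
        n=max(1,int(np.ceil(max(np.linalg.norm(q-p)*1000/step,np.linalg.norm(rv)/ang))))
        rv=np.round(rv/n,3); out=[];p0=p
        for i in range(n):
            d=np.round(Rm.T@(p0+(q-p0)*(i+1)/n-p)*1000,1); out.append((d.tolist(),rv.tolist()))
            p=p+Rm@d/1000; Rm=Rm@R.from_rotvec(rv).as_matrix()
        print(n,'rows to',q,round(w,3)); [print('  ',o) for o in out]
E
python3 - <<'E'
from h import *
y0=np.arctan2(-.91,.41)
plan([((.42,-.2,.40),y0+1.19),((.50,.26,.36),y0+2.39)])
E
```

```text
8 rows to [ 0.42 -0.2   0.4 ] 0.043
   ([37.7, -33.8, -21.2], [-0.0, -0.0, -0.149])
   ([42.2, -27.8, -21.1], [-0.0, -0.0, -0.149])
   ([45.9, -21.2, -21.2], [-0.0, -0.0, -0.149])
   ([48.6, -14.2, -21.1], [-0.0, -0.0, -0.149])
   ([50.1, -6.8, -21.2], [-0.0, -0.0, -0.149])
   ([50.6, 0.7, -21.1], [-0.0, -0.0, -0.149])
   ([49.9, 8.2, -21.2], [-0.0, -0.0, -0.149])
   ([48.2, 15.6, -21.1], [-0.0, -0.0, -0.149])
9 rows to [0.5  0.26 0.36] 1.243
   ([50.7, 11.1, 4.5], [0.0, -0.0, -0.133])
   ([48.7, 17.7, 4.6], [0.0, -0.0, -0.133])
   ([46.0, 24.0, 4.5], [0.0, -0.0, -0.133])
   ([42.4, 29.9, 4.5], [0.0, -0.0, -0.133])
   ([38.0, 35.2, 4.6], [0.0, -0.0, -0.133])
   ([33.1, 40.0, 4.5], [0.0, -0.0, -0.133])
   ([27.4, 44.0, 4.5], [0.0, -0.0, -0.133])
   ([21.4, 47.3, 4.6], [0.0, -0.0, -0.133])
   ([14.9, 49.7, 4.5], [0.0, -0.0, -0.133])
```

Request:
step_arm(rows=[{"xyz":[38,-34,-21],"twist":[0,0,-0.149]},{"xyz":[42,-28,-21],"twist":[0,0,-0.149]},{"xyz":[46,-21,-21],"twist":[0,0,-0.149]},{"xyz":[49,-14,-21],"twist":[0,0,-0.149]},{"xyz":[50,-7,-21],"twist":[0,0,-0.149]}], gripper=1)

```text
t: 0.72
ee_pos: [0.3591, -0.3368, 0.3365]
ee_rot: [-2.617, -1.736, -0.0]
ft_force: [0.8, 0.4, -0.1]
grip_width: 0.0853
finger_force: 0.0
```

Request:
step_arm(rows=[{"xyz":[51,1,-21],"twist":[0,0,-0.149]},{"xyz":[50,8,-21],"twist":[0,0,-0.149]},{"xyz":[48,16,-21],"twist":[0,0,-0.149]},{"xyz":[51,11,5],"twist":[0,0,-0.133]},{"xyz":[49,18,5],"twist":[0,0,-0.133]}])

```text
t: 1.35
ee_pos: [0.4392, -0.0952, 0.3892]
ee_rot: [1.847, 2.54, 0.0]
ft_force: [0.7, 0.2, 0.1]
grip_width: 0.0852
finger_force: 0.0
```

Request:
step_arm(rows=[{"xyz":[46,24,5],"twist":[0,0,-0.133]},{"xyz":[42,30,5],"twist":[0,0,-0.133]},{"xyz":[38,35,5],"twist":[0,0,-0.133]},{"xyz":[33,40,5],"twist":[0,0,-0.133]},{"xyz":[27,44,5],"twist":[0,0,-0.133]}])

```text
t: 1.98
ee_pos: [0.4837, 0.1595, 0.3637]
ee_rot: [-0.917, -3.005, 0.001]
ft_force: [0.6, -0.2, 0.4]
grip_width: 0.0855
finger_force: 0.0
```

Request:
step_arm(rows=[{"xyz":[21,47,5],"twist":[0,0,-0.133]},{"xyz":[15,50,5],"twist":[0,0,-0.133]},{"xyz":[0,0,0],"twist":[0,0,0]}])

```text
t: 2.35
ee_pos: [0.5012, 0.2628, 0.3525]
ee_rot: [-0.51, -3.097, 0.001]
ft_force: [-0.9, -0.9, -0.5]
grip_width: 0.0854
finger_force: 0.0
```

```bash
python3 - <<'E'
from h import *
s=manip.read_state(); print(s['t'],s['ee_pos'],s['joints'],R.from_rotvec(s['ee_rot']).as_matrix().round(2).tolist())
import json
for n in ('wrist','top','scene'):
    c=manip.calibration(n); im=manip.read_camera(n); cv2.imwrite(f'pics/{n}1_raw.png',im)
    np.save(f'pics/{n}1.npy',c,allow_pickle=True)
    if n=='wrist': print({k:np.round(v,3).tolist() for k,v in c.items()})
w=cv2.imread('pics/wrist1_raw.png'); t=cv2.imread('pics/top1_raw.png')
o=np.zeros((600,800,3),np.uint8); o[:384,:512]=w; o[384:,:]=0
o[384:600,:288]=cv2.resize(t[165:273,165:309],(288,216)); 
o[0:288,512:800]=cv2.resize(t[195:291,250:346],(288,288),interpolation=cv2.INTER_CUBIC)
cv2.imwrite('pics/c2.png',o)
E
```

```text
2.35 [0.5011874  0.26275884 0.35251615] [ 4.05431284e-01  1.08021122e-01  1.62990896e+00  9.00023039e-04
  1.40626249e+00 -8.39229501e-01] [[-0.95, 0.32, -0.0], [0.32, 0.95, -0.0], [0.0, -0.0, -1.0]]
{'fx': 286.319, 'fy': 286.319, 'cx': 259.738, 'cy': 194.85, 'k1': -0.04, 'cam_to_world': [[0.32, 0.905, 0.279, 0.429], [0.947, -0.306, -0.095, 0.287], [-0.001, 0.295, -0.956, 0.496], [0.0, 0.0, 0.0, 1.0]]}
```

View pics/c2.png

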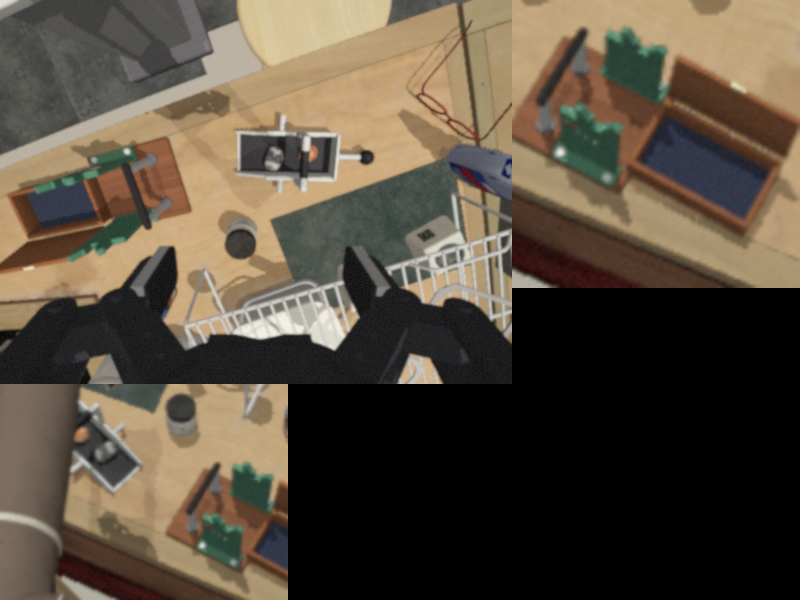

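The wrist view shows the pan at (285,155), with its knob at (367,157) and handle bar at (304,160). The stand's rest bar runs from (128,168) to (148,225), with the green cheeks at (95,170) and (105,235). The top crop shows the stand clear of the arm. I'll zoom in for precise pixels.

```bash
python3 - <<'E'
from h import *
w=cv2.imread('pics/wrist1_raw.png'); t=cv2.imread('pics/top1_raw.png'); s=cv2.imread('pics/scene1_raw.png')
def crop(im,x,y,W,H,k):
    o=cv2.resize(im[y:y+H,x:x+W],(W*k,H*k),interpolation=cv2.INTER_CUBIC)
    for i in range(0,W,10): cv2.line(o,(i*k,0),(i*k,6 if (x+i)%20 else 12),(0,255,255),1)
    for i in range(0,H,10): cv2.line(o,(0,i*k),(6 if (y+i)%20 else 12,i*k),(0,255,255),1)
    return o
o=np.zeros((600,800,3),np.uint8)
a=crop(t,250,195,80,60,5); b=crop(w,230,110,80,60*1,5); c=crop(w,60,140,100,60*2,2)
o[:300,:400]=a; o[:300,400:800]=b
d=crop(s,260,175,80,60,5); e=crop(w,60,140,80,60*1,5)
o[300:,:400]=d; e=crop(w,60,145,100,75,4); o[300:,400:]=e
cv2.imwrite('pics/c3.png',o)
E
```

```text
(no output)
```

View pics/c3.png

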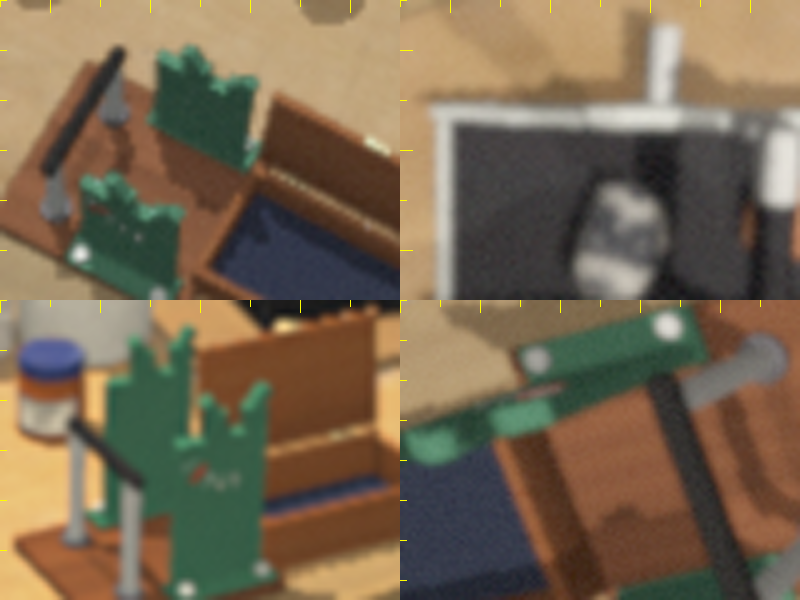

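```bash
python3 - <<'E'
from h import *
L=lambda n:np.load(f'pics/{n}1.npy',allow_pickle=True).item()
T,S,W=L('top'),L('scene'),L('wrist')
f=lambda p:(250+p[0]/5,195+p[1]/5); g=lambda p:(260+p[0]/5,175+(p[1]-300)/5)
for n,a,b in (('barfar',(120,50),(75,425)),('barnear',(47,170),(138,482)),('far1',(192,52),(137,345)),('far2',(250,80),(187,332)),('near1',(118,180),(207,402)),('near2',(180,210),(262,388)),('slotfar',(218,78),(160,375)),('slotnear',(147,210),(232,432))):
    x,e=tri(ray(T,*f(a)),ray(S,*g(b))); print(n,x.round(4),np.round(e,4), 'wrist px',proj(W,x).round(1))
w=cv2.imread('pics/wrist1_raw.png')
# knob
m=(w[140:175,350:385].max(2)<60).astype(np.uint8); k,l,st,ce=cv2.connectedComponentsWithStats(m); i=1+st[1:,4].argmax(); ku=ce[i]+[350,140]; print('knob',ku,st[i],onz(W,*ku,.024))
x,e=tri(ray(T,186.8,172.1),ray(S,180,244.6)); print('knob tri',x,e)
# pan white outline & pins
g_=w.min(2)
print('row118',g_[118,270:300]); print('row187',g_[187,270:300])
print('col282 top',g_[108:122,283]); print('col282 bot',g_[178:196,281])
print('row 140 handle',g_[140,295:316]); print('row 160',g_[160,295:325]);print('row 183',g_[183,292:316])
print('col306',g_[125:195,306])
E
```

```text
barfar [0.5342 0.0727 0.1036] [0.0019 0.0019] wrist px [146.1 225.1]
barnear [0.4384 0.0825 0.1064] [0. 0.] wrist px [122.3 163.3]
far1 [0.5324 0.0221 0.1534] [0.0012 0.0012] wrist px [ 98.2 249.4]
far2 [ 0.5296 -0.019   0.1539] [0.0008 0.0008] wrist px [ 71.  256.1]
near1 [0.4344 0.0307 0.1544] [0. 0.] wrist px [ 67.  180.9]
near2 [ 0.4317 -0.0126  0.1544] [0.0003 0.0003] wrist px [ 37.1 189.6]
slotfar [0.533  0.0027 0.1249] [0.0025 0.0025] wrist px [ 97.2 244.1]
slotnear [0.4329 0.0099 0.1263] [0.0001 0.0001] wrist px [ 66.5 179.5]
knob [366.01960784 156.49019608] [ 11  11  12  12 102] [0.56038152 0.42958181 0.024     ]
knob tri [0.55691572 0.42713564 0.02611215] [0.0001081269958946509, 0.00010812699589470562]
row118 [115 114 118 112 101  88  78  79  82 109 150 185 204 212 207 186 152 126
 120 119 119 121 121 120 123 121 119 117 119 116]
row187 [119 117 113 113 110 110 120 143 170 189 195 185 164 141 132 127 126 125
 124 128 125 126 127 123 127 130 136 138 125 120]
col282 top [117 117 118 122 123 130 149 181 203 212 212 212 210 212]
col282 bot [196 200 199 191 187 184 186 186 186 185 185 184 181 177 167 152 138 132]
row 140 handle [ 67  60  63  63  64  71  85 109 149 184 204 215 218 216 195 150  98  72
  74  72  72]
row 160 [62 62 60 58 51 34 31 29 40 58 59 66 65 68 88 93 83 78 77 77 67 71 71 74
 72 72 72 65 51 37]
row 183 [122 119 111 107 103 101 101 104 125 157 184 196 200 200 187 158 134 125
 128 127 128 131 131 130]
col306 [128 118 100  91  91  92 114 140 147 136 145 177 201 211 215 215 214 215
 216 216 217 215 216 215 209 187 144  94  68  66  63  63  67  66  64  66
  60  58  62  63  59  55  60  59  57  58  56  61  56  58  58  64  92 138
 172 184 188 187 187 186 186 182 183 182 182 173 159 140 131 129]
```

```bash
python3 - <<'E'
from h import *
W=np.load('pics/wrist1.npy',allow_pickle=True).item()
pt=onz(W,283,114,.024);pb=onz(W,280,193,.024);k=onz(W,366,156.5,.024)
print('pins',pt,pb,np.linalg.norm(pt-pb),'mid',(pt+pb)/2,'knob',k,'dist',np.linalg.norm(k-(pt+pb)/2))
a=(pt-pb)/np.linalg.norm(pt-pb); d=((pt+pb)/2-k); print('axle dir',a,'x dir',d/np.linalg.norm(d))
h1=onz(W,306.8,140,.104);h2=onz(W,304.5,183,.104);s1=onz(W,306,151.8,.104);s2=onz(W,305,177.6,.104);e1=onz(W,306,135.5,.104);e2=onz(W,305,192,.104)
print('handle',h1,h2,'sleeve',s1,s2,np.linalg.norm(s1-s2),'mid',(s1+s2)/2,'ends',np.linalg.norm(e1-e2),(e1+e2)/2)
x=d/np.linalg.norm(d); m=(pt+pb)/2; print('pred handle from axle',m-.028*x, 'from knob',k+.114*x)
E
```

```text
pins [0.45142061 0.31869563 0.024     ] [0.57505105 0.27463916 0.024     ] 0.13124578945524737 mid [0.51323583 0.29666739 0.024     ] knob [0.56038719 0.4295469  0.024     ] dist 0.14099721002683877
axle dir [-0.9419764   0.33567911  0.        ] x dir [-0.33441346 -0.94242646  0.        ]
handle [0.49046325 0.33377392 0.104     ] [0.54735463 0.3140845  0.104     ] sleeve [0.50552237 0.32830524 0.104     ] [0.54003054 0.31692755 0.104     ] 0.03633546619483284 mid [0.52277646 0.32261639 0.104     ] ends 0.07952281273885702 [0.52234646 0.32274942 0.104     ]
pred handle from axle [0.52259941 0.32305533 0.024     ] from knob [0.52226406 0.32211028 0.024     ]
```

```bash
python3 - <<'E'
from h import *
plan([((.5225,.3227,.16),1.231),((.5225,.3227,.074),1.231)],step=45)
E
```

```text
5 rows to [0.5225 0.3227 0.16  ] 1.231
   ([0.2, 13.4, 38.7], [-0.0, -0.0, 0.002])
   ([0.1, 13.5, 38.8], [-0.0, -0.0, 0.002])
   ([0.3, 13.4, 38.7], [-0.0, -0.0, 0.002])
   ([0.2, 13.4, 38.8], [-0.0, -0.0, 0.002])
   ([0.3, 13.4, 38.7], [-0.0, -0.0, 0.002])
2 rows to [0.5225 0.3227 0.074 ] 1.231
   ([-0.0, 0.1, 43.0], [-0.001, -0.0, -0.001])
   ([-0.1, 0.0, 43.0], [-0.001, -0.0, -0.001])
```

Request:
step_arm(rows=[{"xyz":[0,13.4,38.7],"twist":[0,0,0.002]},{"xyz":[0,13.4,38.7],"twist":[0,0,0.002]},{"xyz":[0,13.4,38.7],"twist":[0,0,0.002]},{"xyz":[0,13.4,38.7],"twist":[0,0,0.002]},{"xyz":[1,13.4,38.7],"twist":[0,0,0.002]}])

```text
t: 3.12
ee_pos: [0.5238, 0.3221, 0.1604]
ee_rot: [0.537, 3.094, 0.0]
ft_force: [-0.2, -0.6, -0.5]
grip_width: 0.0852
finger_force: 0.0
```

Request:
step_arm(rows=[{"xyz":[0,0,25],"twist":[0,0,0]},{"xyz":[0,0,25],"twist":[0,0,0]},{"xyz":[0,0,25],"twist":[0,0,0]},{"xyz":[0,0,11],"twist":[0,0,0]},{"xyz":[0,0,0],"twist":[0,0,0]}])

```text
t: 3.75
ee_pos: [0.5229, 0.3223, 0.0745]
ee_rot: [-0.535, -3.095, 0.001]
ft_force: [-0.2, 0.4, -0.2]
grip_width: 0.0855
finger_force: 0.0
```

Request:
step_arm(rows=[{"xyz":[0,0,0],"twist":[0,0,0]},{"xyz":[0,0,0],"twist":[0,0,0]},{"xyz":[0,0,0],"twist":[0,0,0]},{"xyz":[0,0,0],"twist":[0,0,0]},{"xyz":[0,0,0],"twist":[0,0,0]}], gripper=0, newtons=60)

```text
t: 4.38
ee_pos: [0.5231, 0.3233, 0.0751]
ee_rot: [0.532, 3.096, -0.001]
ft_force: [-0.3, -1.3, 2.2]
grip_width: 0.0091
finger_force: 59.3
```

Request:
step_arm(rows=[{"xyz":[0,0,0],"twist":[0,0,0]},{"xyz":[0,0,0],"twist":[0,0,0]},{"xyz":[0,0,0],"twist":[0,0,0]}])

```text
t: 4.75
ee_pos: [0.5231, 0.3234, 0.0752]
ee_rot: [0.532, 3.096, -0.001]
ft_force: [-1.7, -2.5, 4.8]
grip_width: 0.0088
finger_force: 59.6
```

```bash
python3 - <<'E'
from h import *
s=manip.read_state(); print(s)
E
```

```text
{'t': 4.75, 'joints': array([ 4.83053653e-01,  4.72695721e-01,  1.75628173e+00, -4.04633666e-04,
        9.12754283e-01, -7.46874841e-01]), 'qvel': array([-0.00048345, -0.00096734,  0.00055234, -0.00075448,  0.00017697,
       -0.00018915]), 'tau': array([ 9.10801347e-01, -4.08976865e+01, -2.23984140e+01,  3.97747569e-01,
       -7.14605581e-01,  3.91073339e-02]), 'ee_pos': array([0.52309584, 0.32336851, 0.0751644 ]), 'ee_rot': array([ 5.32448118e-01,  3.09605784e+00, -5.32057648e-04]), 'ft_force': array([-1.67968284, -2.52532829,  4.79581846]), 'ft_torque': array([-0.32868703,  0.19219785,  0.02568911]), 'finger_force': 59.5510071516037, 'grip_width': 0.008774980335043304}
```

Request:
step_arm(rows=[{"xyz":[0,0,-5],"twist":[0,0,0]},{"xyz":[0,0,-15],"twist":[0,0,0]},{"xyz":[0,0,-20],"twist":[0,0,0]},{"xyz":[0,0,-20],"twist":[0,0,0]},{"xyz":[0,0,-20],"twist":[0,0,0]}])

```text
t: 5.38
ee_pos: [0.5234, 0.3238, 0.1569]
ee_rot: [0.532, 3.095, 0.002]
ft_force: [0.1, -0.3, -6.0]
grip_width: 0.0089
finger_force: 58.6
```

Request:
step_arm(rows=[{"xyz":[0,0,-25],"twist":[0,0,0]},{"xyz":[0,0,-25],"twist":[0,0,0]},{"xyz":[0,0,-25],"twist":[0,0,0]},{"xyz":[0,0,-15],"twist":[0,0,0]},{"xyz":[0,0,-5],"twist":[0,0,0]}])

```text
t: 6.0
ee_pos: [0.5236, 0.3239, 0.2516]
ee_rot: [0.532, 3.094, 0.003]
ft_force: [0.2, 0.1, -6.4]
grip_width: 0.0092
finger_force: 58.6
```

```bash
python3 - <<'E'
from h import *
s=manip.read_state(); print(s['ee_pos'],s['ft_force'],s['ft_torque'],s['grip_width'])
plan([((.492,.125,.25),1.4907)],step=22)
E
```

```text
[0.52357275 0.32385608 0.25161941] [ 0.1839905   0.13962197 -6.37309044] [-0.01713066  0.05334831  0.06524321] 0.009240145322881609
10 rows to [0.492 0.125 0.25 ] 1.491
   ([-3.7, -19.8, 0.1], [0.0, 0.0, -0.026])
   ([-3.1, -19.9, 0.2], [0.0, 0.0, -0.026])
   ([-2.7, -19.9, 0.1], [0.0, 0.0, -0.026])
   ([-2.1, -20.1, 0.1], [0.0, 0.0, -0.026])
   ([-1.6, -20.0, 0.1], [0.0, 0.0, -0.026])
   ([-1.0, -20.1, 0.2], [0.0, 0.0, -0.026])
   ([-0.6, -20.2, 0.1], [0.0, 0.0, -0.026])
   ([-0.0, -20.1, 0.1], [0.0, 0.0, -0.026])
   ([0.5, -20.1, 0.2], [0.0, 0.0, -0.026])
   ([1.0, -20.1, 0.1], [0.0, 0.0, -0.026])
```

Request:
step_arm(rows=[{"xyz":[-3,-10,0],"twist":[0,0,-0.026]},{"xyz":[-3,-20,0],"twist":[0,0,-0.026]},{"xyz":[-3,-20,0],"twist":[0,0,-0.026]},{"xyz":[-2,-20,0],"twist":[0,0,-0.026]},{"xyz":[-2,-20,0],"twist":[0,0,-0.026]}])

```text
t: 6.62
ee_pos: [0.5093, 0.2325, 0.2486]
ee_rot: [-0.329, -3.122, 0.002]
ft_force: [-0.5, 0.0, -6.4]
grip_width: 0.0089
finger_force: 58.6
```

Request:
step_arm(rows=[{"xyz":[-1,-20,0],"twist":[0,0,-0.026]},{"xyz":[-1,-20,0],"twist":[0,0,-0.026]},{"xyz":[0,-20,0],"twist":[0,0,-0.026]},{"xyz":[0,-20,0],"twist":[0,0,-0.026]},{"xyz":[1,-20,0],"twist":[0,0,-0.026]}])

```text
t: 7.25
ee_pos: [0.4945, 0.1336, 0.2488]
ee_rot: [-0.125, -3.137, 0.001]
ft_force: [0.3, -0.0, -5.8]
grip_width: 0.0091
finger_force: 58.6
```

Request:
step_arm(rows=[{"xyz":[0,-8,0],"twist":[0,0,0]},{"xyz":[0,-3,0],"twist":[0,0,0]},{"xyz":[0,0,0],"twist":[0,0,0]}])

```text
t: 7.62
ee_pos: [0.4946, 0.1238, 0.2497]
ee_rot: [-0.127, -3.139, -0.001]
ft_force: [0.3, -0.3, -7.0]
grip_width: 0.0093
finger_force: 58.7
```

```bash
python3 - <<'E'
from h import *
s=manip.read_state(); print(s['t'],s['ee_pos'],s['ft_force'],s['ft_torque'],R.from_rotvec(s['ee_rot']).as_matrix().round(3).tolist())
for n in ('wrist','top','scene'):
    c=manip.calibration(n); im=manip.read_camera(n); cv2.imwrite(f'pics/{n}2_raw.png',im); np.save(f'pics/{n}2.npy',c,allow_pickle=True)
w=cv2.imread('pics/wrist2_raw.png'); t=cv2.imread('pics/top2_raw.png');s=cv2.imread('pics/scene2_raw.png')
o=np.zeros((600,800,3),np.uint8); o[:384,:512]=w
o[0:288,512:800]=cv2.resize(t[180:276,235:331],(288,288),interpolation=cv2.INTER_CUBIC)
o[384:600,:]=cv2.resize(s[155:209,190:390],(800,216),interpolation=cv2.INTER_CUBIC)
cv2.imwrite('pics/c4.png',o)
E
```

```text
7.625 [0.49464126 0.12383872 0.24968539] [ 0.25628167 -0.33530373 -6.98150411] [-0.07415421 -0.01844818  0.04327938] [[-0.997, 0.081, -0.0], [0.081, 0.997, 0.001], [0.0, 0.001, -1.0]]
```

View pics/c4.png

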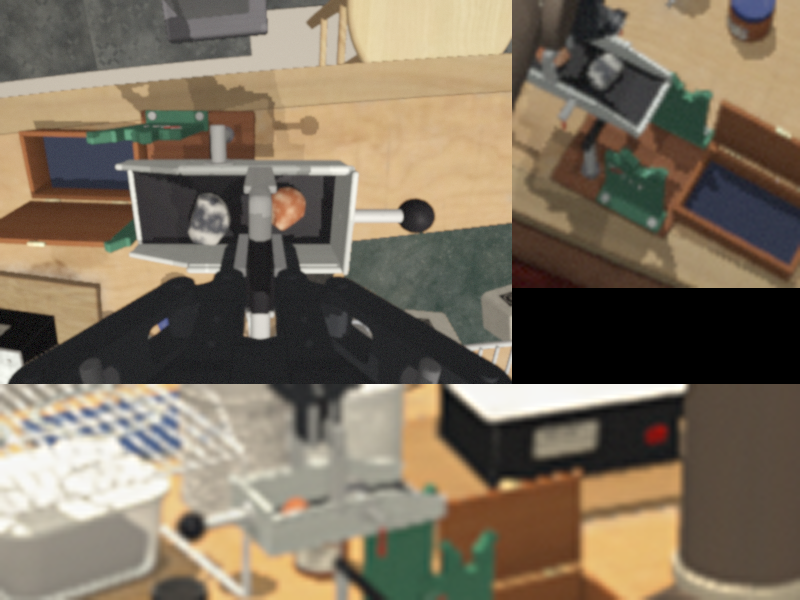

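Pan held level with both stones aboard. In the wrist view the near cheek is at (90–205,112–145), the pin at (218,130) and the knob at (416,216). I'll zoom in to refine the stand.

```bash
python3 - <<'E'
from h import *
w=cv2.imread('pics/wrist2_raw.png'); t=cv2.imread('pics/top2_raw.png')
def crop(im,x,y,W,H,k):
    o=cv2.resize(im[y:y+H,x:x+W],(W*k,H*k),interpolation=cv2.INTER_CUBIC)
    for i in range(0,W,10): cv2.line(o,(i*k,0),(i*k,6 if (x+i)%20 else 14),(0,255,255),1)
    for i in range(0,H,10): cv2.line(o,(0,i*k),(6 if (y+i)%20 else 14,i*k),(0,255,255),1)
    return o
o=np.zeros((600,800,3),np.uint8); o[:300]=crop(w,80,100,160,60,5); o[300:,:500]=crop(t,255,200,50,30,10)
o[300:,500:]=crop(w,90,210,60,60,5)
cv2.imwrite('pics/c5.png',o)
W=np.load('pics/wrist2.npy',allow_pickle=True).item()
p=np.array([.4946,.1238]);x=np.array([-.081,-.997]);y=np.array([.997,-.081])
ax=p+.0285*x; z=.2497+.019-.069
print('axle',ax,z,'pin pred',[proj(W,[*(ax+k*y),z]).round(1) for k in (-.064,-.037)],'knob pred',proj(W,[*(ax-.142*x),z]))
m=(w[190:245,390:445].max(2)<60).astype(np.uint8); k,l,st,ce=cv2.connectedComponentsWithStats(m); i=1+st[1:,4].argmax(); print('knob',ce[i]+[390,190],st[i])
E
```

```text
axle [0.4922915 0.0953855] 0.1997 pin pred [array([215.8, 125.3]), array([217.5, 165.7])] knob pred [414.40477781 215.89645427]
knob [415.78179191 214.57803468] [ 10  10  33  32 692]
```

View pics/c5.png

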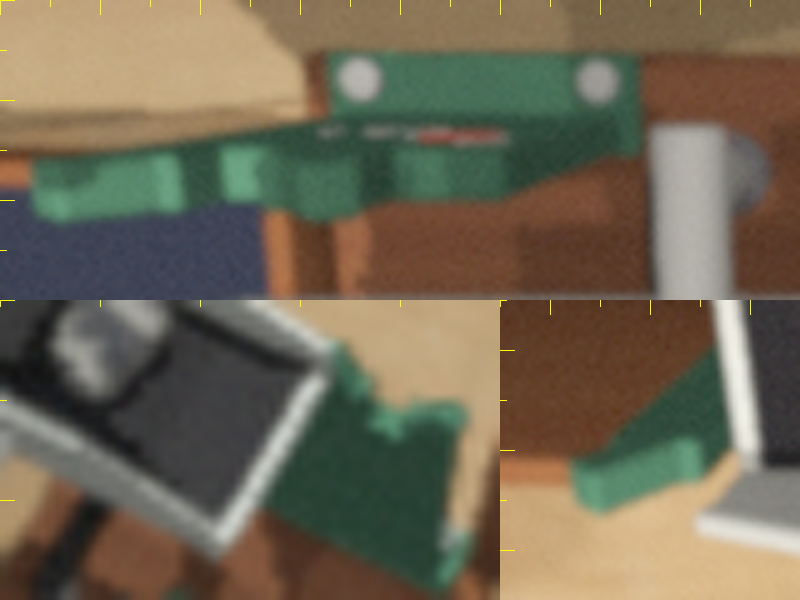

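```bash
python3 - <<'E'
from h import *
W=np.load('pics/wrist2.npy',allow_pickle=True).item()
for z in (.012,.02,.028): 
    a,b=onz(W,152,115.6,z),onz(W,199.6,116,z); print(z,a.round(4),b.round(4),((a+b)/2).round(4),'sep',np.linalg.norm(a-b).round(4),'ang',np.arctan2(b[0]-a[0],b[1]-a[1]).round(4))
f=lambda p:(80+p[0]/5,100+p[1]/5); g=lambda p:(90+(p[0]-500)/5,210+(p[1]-300)/5)
for n,p in (('near2 L',f((48,190))),('near2 R',f((180,180))),('near1 L',f((225,175))),('near1R',f((360,185))),('far2L',g((585,485))),('far2R',g((700,460)))):
    print(n,onz(W,*p,.159).round(4))
# predicted seat projections for prongs
T=np.array([-.08,-.997]);Y=np.array([.997,-.08]);S=np.array([.4822,.0058])
for k in (-.05,.05):
    print([proj(W,[*(S+k*Y+d*T),.159]).round(1).tolist() for d in (-.02,-.0135,.0135,.02)])
E
```

```text
0.012 [ 0.4186 -0.009   0.012 ] [0.4245 0.0524 0.012 ] [0.4216 0.0217 0.012 ] sep 0.0617 ang 0.0953
0.02 [ 0.4186 -0.0061  0.02  ] [0.4244 0.054  0.02  ] [0.4215 0.024  0.02  ] sep 0.0604 ang 0.0953
0.028 [ 0.4186 -0.0032  0.028 ] [0.4243 0.0557 0.028 ] [0.4215 0.0262 0.028 ] sep 0.0591 ang 0.0953
near2 L [ 0.4315 -0.01    0.159 ]
near2 R [0.4319 0.0123 0.159 ]
near1 L [0.4317 0.0198 0.159 ]
near1R [0.4353 0.0416 0.159 ]
far2L [ 0.5298 -0.0192  0.159 ]
far2R [0.5264 0.0034 0.159 ]
[[137.4, 136.7], [129.5, 136.7], [97.0, 137.1], [89.2, 137.1]]
[[151.3, 247.8], [144.3, 247.8], [115.2, 247.6], [108.3, 247.6]]
```

```bash
python3 - <<'E'
from h import *
plan([((.4845,.0332,.25),1.4857),((.4845,.0332,.205),1.4857)],step=19)
E
```

```text
5 rows to [0.4845 0.0332 0.25  ] 1.486
   ([0.6, -18.3, -0.1], [0.0, 0.0, 0.001])
   ([0.5, -18.2, -0.0], [0.0, 0.0, 0.001])
   ([0.6, -18.3, -0.1], [0.0, 0.0, 0.001])
   ([0.5, -18.3, -0.0], [0.0, 0.0, 0.001])
   ([0.5, -18.3, -0.1], [0.0, 0.0, 0.001])
3 rows to [0.4845 0.0332 0.205 ] 1.486
   ([-0.0, 0.0, 15.0], [0.0, 0.0, -0.0])
   ([-0.0, 0.0, 15.0], [0.0, 0.0, -0.0])
   ([-0.0, 0.0, 15.0], [0.0, 0.0, -0.0])
```

Request:
step_arm(rows=[{"xyz":[0.5,-11,0],"twist":[0,0,0.001]},{"xyz":[0.5,-18,0],"twist":[0,0,0.001]},{"xyz":[0.6,-18,0],"twist":[0,0,0.001]},{"xyz":[0.6,-18,0],"twist":[0,0,0.001]},{"xyz":[0.5,-15,0],"twist":[0,0,0.001]}])

```text
t: 8.4
ee_pos: [0.4851, 0.0424, 0.2498]
ee_rot: [0.137, 3.139, -0.0]
ft_force: [1.0, -0.1, -6.1]
grip_width: 0.0094
finger_force: 58.7
```

Request:
step_arm(rows=[{"xyz":[0,-11,0],"twist":[0,0,0]},{"xyz":[0,0,0],"twist":[0,0,0]},{"xyz":[0,0,0],"twist":[0,0,0]}])

```text
t: 8.78
ee_pos: [0.4844, 0.0333, 0.2498]
ee_rot: [0.135, 3.139, 0.001]
ft_force: [-0.2, 1.0, -7.0]
grip_width: 0.0087
finger_force: 58.8
```

```bash
python3 - <<'E'
from h import *
s=manip.read_state(); print(s['t'],s['ee_pos'],s['ft_force'],s['ft_torque'],R.from_rotvec(s['ee_rot']).as_matrix().round(3).tolist())
for n in ('wrist','top','scene'):
    c=manip.calibration(n); im=manip.read_camera(n); cv2.imwrite(f'pics/{n}3_raw.png',im); np.save(f'pics/{n}3.npy',c,allow_pickle=True)
w=cv2.imread('pics/wrist3_raw.png'); t=cv2.imread('pics/top3_raw.png');s=cv2.imread('pics/scene3_raw.png')
o=np.zeros((600,800,3),np.uint8)
o[:300]=cv2.resize(w[90:210,100:420],(800,300),interpolation=cv2.INTER_CUBIC)
o[300:,:400]=cv2.resize(t[195:255,250:330],(400,300),interpolation=cv2.INTER_CUBIC)
o[300:,400:]=cv2.resize(s[155:215,260:340],(400,300),interpolation=cv2.INTER_CUBIC)
cv2.imwrite('pics/c6.png',o)
E
```

```text
8.775 [0.48442621 0.0333069  0.24979365] [-0.21727558  0.95510295 -7.02187109] [-0.04357539  0.04943496 -0.06387912] [[-0.996, 0.086, 0.0], [0.086, 0.996, 0.001], [-0.0, 0.001, -1.0]]
```

View pics/c6.png

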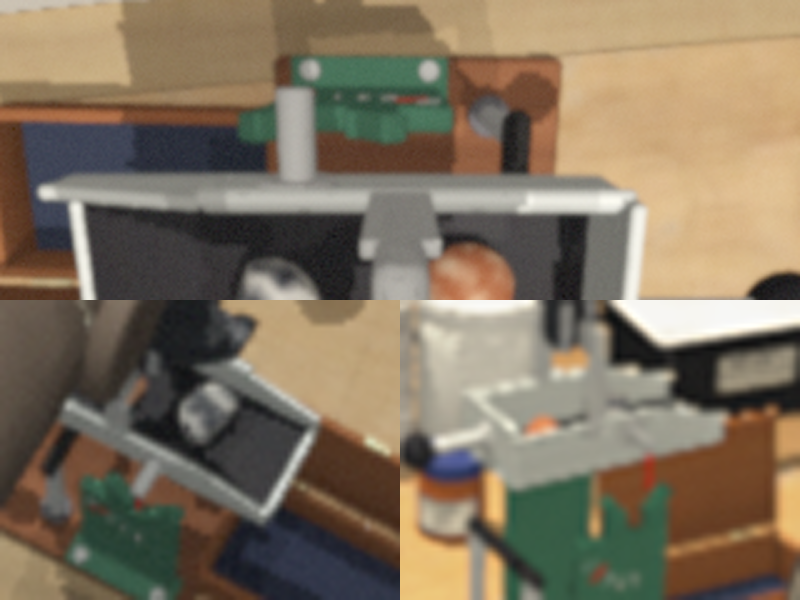

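```bash
python3 - <<'E'
from h import *
W,T,S=[np.load(f'pics/{n}3.npy',allow_pickle=True).item() for n in ('wrist','top','scene')]
p=np.array([.4844,.0333]);x=np.array([-.086,-.996]);y=np.array([.996,-.086]); z=.2498-.0512
fs=lambda u,v:(260+(u-400)/5,155+(v-300)/5); ft=lambda u,v:(250+u/5,195+(v-300)/5); fw=lambda u,v:(100+u/2.5,90+v/2.5)
print('tri pin tip',tri(ray(T,*ft(140,500)),ray(S,*fs(650,452))))
print('tri pointer tip?',tri(ray(T,*ft(140,508)),ray(S,*fs(648,488))))
P=onz(W,*fw(296,90),z); print('wrist pin tip',P,'->axle',P[:2]+.064*y)
K=onz(W,*fw(296,150),z); print(K)
zz=lambda q:((np.array(q)-[260,155])*5+[400,300]).round(0)
Sx=np.array([.4822,.0058]); 
print('scene pred: slot bottom',zz(proj(S,[*(Sx-.05*y),.130])),'prongs',[zz(proj(S,[*(Sx-.05*y+d*x),.158])) for d in (-.02,.02)],'pin tip',zz(proj(S,[*(p+.0275*x-.064*y),z])),zz(proj(S,[*(p+.0275*x-.064*y),z-.02])))
print('slot from scene: ray on cheek plane')
o,r=ray(S,*fs(632,522)); 
n=y; t=((Sx-.055*y-o[:2])@n)/(r[:2]@n); q=o+r*t; print(q,'offset along x',(q[:2]-Sx)@x)
for u,v in ((612,497),(660,488)):
    o,r=ray(S,*fs(u,v)); t=((Sx-.05*y-o[:2])@n)/(r[:2]@n); q=o+r*t; print('prong',q,(q[:2]-Sx)@x)
for k in (-.05,-.064):
    o,r=ray(S,*fs(649,470)); t=((Sx+k*y-o[:2])@n)/(r[:2]@n); q=o+r*t; print('pointer if at',k,q,(q[:2]-Sx)@x)
E
```

```text
tri pin tip (array([0.4162148 , 0.00873024, 0.19311687]), [0.0016564187712383507, 0.0016564187712385656])
tri pointer tip? (array([0.41899365, 0.00902872, 0.16597374]), [0.00024725189345170225, 0.0002472518934516717])
wrist pin tip [0.41882363 0.01184549 0.1986    ] ->axle [0.48256763 0.00634149]
[0.43462255 0.00983906 0.1986    ]
scene pred: slot bottom [632. 527.] prongs [array([608., 497.]), array([659., 485.])] pin tip [648. 445.] [646. 472.]
slot from scene: ray on cheek plane
[0.42773107 0.01413265 0.13751466] offset along x -0.003614994208465138
prong [0.43387449 0.02717665 0.15741857] -0.01713514625743285
prong [ 0.43062622 -0.01044288  0.15530963] 0.02061325540372882
pointer if at -0.05 [ 0.43144378 -0.00097436  0.17119104] 0.011112294650432262
pointer if at -0.064 [0.41827377 0.00919353 0.17971541] 0.0021176979349618857
```

Request:
step_arm(rows=[{"xyz":[0,0.5,8],"twist":[0,0,0]},{"xyz":[0,0,12],"twist":[0,0,0]},{"xyz":[0,0,10],"twist":[0,0,0]},{"xyz":[0,0,6],"twist":[0,0,0]},{"xyz":[0,0,4],"twist":[0,0,0]}])

```text
t: 9.55
ee_pos: [0.4842, 0.0335, 0.2091]
ee_rot: [-0.135, -3.138, 0.0]
ft_force: [-0.1, 0.6, -5.8]
grip_width: 0.0091
finger_force: 58.8
```

Request:
step_arm(rows=[{"xyz":[0,0,4],"twist":[0,0,0]},{"xyz":[0,0,4],"twist":[0,0,0]},{"xyz":[0,0,4],"twist":[0,0,0]},{"xyz":[0,0,3],"twist":[0,0,0]}])

```text
t: 10.05
ee_pos: [0.4846, 0.0339, 0.1948]
ee_rot: [0.135, 3.138, 0.001]
ft_force: [0.4, 1.8, -5.4]
grip_width: 0.0088
finger_force: 58.9
```

Request:
step_arm(rows=[{"xyz":[0,0,3],"twist":[0,0,0]},{"xyz":[0,0,2],"twist":[0,0,0]},{"xyz":[0,0,2],"twist":[0,0,0]},{"xyz":[0,0,0],"twist":[0,0,0]}])

```text
t: 10.55
ee_pos: [0.4844, 0.0337, 0.1876]
ee_rot: [0.135, 3.139, 0.001]
ft_force: [0.3, 2.9, -6.2]
grip_width: 0.0091
finger_force: 58.7
```

Request:
step_arm(rows=[{"xyz":[0,0,1],"twist":[0,0,0]},{"xyz":[0,0,1],"twist":[0,0,0]},{"xyz":[0,0,0],"twist":[0,0,0]}])

```text
t: 10.92
ee_pos: [0.4845, 0.0337, 0.1861]
ee_rot: [0.135, 3.138, 0.001]
ft_force: [-0.8, 2.9, -4.3]
grip_width: 0.0093
finger_force: 59.2
```

Request:
step_arm(rows=[{"xyz":[0,0,1],"twist":[0,0,0]},{"xyz":[0,0,1],"twist":[0,0,0]},{"xyz":[0,0,0],"twist":[0,0,0]}])

```text
t: 11.3
ee_pos: [0.4846, 0.0336, 0.186]
ee_rot: [0.135, 3.139, 0.0]
ft_force: [-4.8, 2.9, 9.2]
grip_width: 0.0089
finger_force: 61.2
```

Request:
step_arm(rows=[{"xyz":[0,0,-1],"twist":[0,0,0]},{"xyz":[0,0,0],"twist":[0,0,0]}])

```text
t: 11.55
ee_pos: [0.4846, 0.0336, 0.186]
ee_rot: [0.135, 3.138, 0.0]
ft_force: [-3.8, 4.7, 6.6]
grip_width: 0.009
finger_force: 60.8
```

Request:
step_arm(rows=[{"xyz":[0,0,0],"twist":[0,0,0]},{"xyz":[0,0,0],"twist":[0,0,0]},{"xyz":[0,0,0],"twist":[0,0,0]},{"xyz":[0,0,0],"twist":[0,0,0]}], gripper=0.6)

```text
t: 12.05
ee_pos: [0.4845, 0.0333, 0.1847]
ee_rot: [0.135, 3.139, -0.001]
ft_force: [0.3, -0.1, 0.7]
grip_width: 0.0514
finger_force: 0.0
```

Request:
step_arm(rows=[{"xyz":[0,0,-10],"twist":[0,0,0]},{"xyz":[0,0,-25],"twist":[0,0,0]},{"xyz":[0,0,-40],"twist":[0,0,0]},{"xyz":[0,0,-40],"twist":[0,0,0]},{"xyz":[0,0,0],"twist":[0,0,0]}])

```text
t: 12.68
ee_pos: [0.4873, 0.0334, 0.3048]
ee_rot: [0.134, 3.129, 0.0]
ft_force: [-0.6, 0.3, -0.4]
grip_width: 0.0512
finger_force: 0.0
```

```bash
python3 - <<'E'
from h import *
s=manip.read_state(); print(s['t'],s['ee_pos'],s['ft_force'],s['joints'].round(2))
for n in ('wrist','top','scene'):
    c=manip.calibration(n); im=manip.read_camera(n); cv2.imwrite(f'pics/{n}4_raw.png',im); np.save(f'pics/{n}4.npy',c,allow_pickle=True)
w=cv2.imread('pics/wrist4_raw.png'); t=cv2.imread('pics/top4_raw.png');s=cv2.imread('pics/scene4_raw.png')
o=np.zeros((600,800,3),np.uint8)
o[:300,:400]=cv2.resize(w,(400,300))
o[:300,400:]=cv2.resize(t[195:255,250:330],(400,300),interpolation=cv2.INTER_CUBIC)
o[300:,:]=cv2.resize(s[165:225,220:380],(800,300),interpolation=cv2.INTER_CUBIC)
cv2.imwrite('pics/c7.png',o)
W=np.load('pics/wrist4.npy',allow_pickle=True).item(); S=np.load('pics/scene4.npy',allow_pickle=True).item()
kp=np.array([.4822,.0058])+.142*np.array([.086,.996]); print('knob expected',kp,proj(W,[*kp,.135]),proj(S,[*kp,.135]))
E
```

```text
12.675 [0.48727199 0.03343479 0.30476466] [-0.56185494  0.27368594 -0.37722358] [-0.02 -0.03  1.87 -0.    1.29 -1.51]
knob expected [0.494412 0.147232] [360.73495967 173.27098005] [262.35655024 201.93792394]
```

View pics/c7.png

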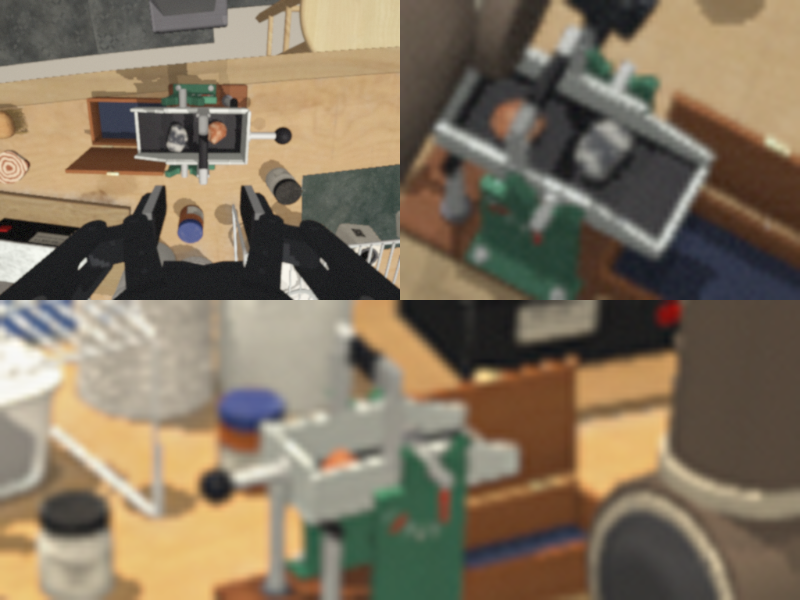

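Pan seated level with both stones in it and the pointers straight down. The knob is at (263,202) in the scene picture, where it should be. Going to the knob.

```bash
python3 - <<'E'
from h import *
plan([((.4942,.1472,.25),1.4857-np.pi/2),((.4942,.1472,.17),1.4857-np.pi/2)],step=40,ang=.16)
E
```

```text
10 rows to [0.4942 0.1472 0.25  ] -0.085
   ([-0.1, 11.4, 4.9], [-0.0, -0.0, 0.157])
   ([1.8, 11.3, 4.9], [-0.0, -0.0, 0.157])
   ([3.4, 10.9, 5.0], [-0.0, -0.0, 0.157])
   ([5.1, 10.2, 4.9], [-0.0, -0.0, 0.157])
   ([6.7, 9.3, 4.9], [-0.0, -0.0, 0.157])
   ([8.0, 8.1, 4.9], [-0.0, -0.0, 0.157])
   ([9.2, 6.8, 4.9], [-0.0, -0.0, 0.157])
   ([10.1, 5.2, 5.0], [-0.0, -0.0, 0.157])
   ([10.9, 3.6, 4.9], [-0.0, -0.0, 0.157])
   ([11.2, 1.9, 4.9], [-0.0, -0.0, 0.157])
2 rows to [0.4942 0.1472 0.17  ] -0.085
   ([0.0, 0.0, 40.0], [-0.001, 0.0, 0.0])
   ([0.1, 0.0, 40.0], [-0.001, 0.0, 0.0])
```

Request:
step_arm(rows=[{"xyz":[0,11.4,5],"twist":[0,0,0.157]},{"xyz":[1.8,11.3,5],"twist":[0,0,0.157]},{"xyz":[3.4,10.9,5],"twist":[0,0,0.157]},{"xyz":[5.1,10.2,5],"twist":[0,0,0.157]},{"xyz":[6.7,9.3,5],"twist":[0,0,0.157]}], gripper=0.9)

```text
t: 13.45
ee_pos: [0.4882, 0.0906, 0.2725]
ee_rot: [-1.331, -2.842, 0.003]
ft_force: [-0.2, 0.2, 0.7]
grip_width: 0.0766
finger_force: 0.0
```

Request:
step_arm(rows=[{"xyz":[8,8.1,5],"twist":[0,0,0.157]},{"xyz":[9.2,6.8,5],"twist":[0,0,0.157]},{"xyz":[10.1,5.2,5],"twist":[0,0,0.157]},{"xyz":[10.9,3.6,5],"twist":[0,0,0.157]},{"xyz":[11.2,1.9,5],"twist":[0,0,0.157]}])

```text
t: 14.08
ee_pos: [0.4934, 0.1473, 0.2475]
ee_rot: [-2.318, -2.118, 0.006]
ft_force: [-0.8, 0.5, 0.9]
grip_width: 0.0772
finger_force: 0.0
```

Request:
step_arm(rows=[{"xyz":[0,0,25],"twist":[0,0,0]},{"xyz":[0,0,30],"twist":[0,0,0]},{"xyz":[0,0,20],"twist":[0,0,0]},{"xyz":[0,0,0],"twist":[0,0,0]}])

```text
t: 14.58
ee_pos: [0.4917, 0.1465, 0.1713]
ee_rot: [-2.311, -2.122, 0.011]
ft_force: [-0.7, 0.5, 0.0]
grip_width: 0.0771
finger_force: 0.0
```

```bash
python3 - <<'E'
from h import *
s=manip.read_state(); print(s['t'],s['ee_pos'],s['joints'].round(2),R.from_rotvec(s['ee_rot']).as_matrix().round(3).tolist())
W=manip.calibration('wrist'); w=manip.read_camera('wrist'); cv2.imwrite('pics/wrist5_raw.png',w)
kp=[.4944,.1472,.135]; p=proj(W,kp); print(p)
plan([((.4942,.1472,.117),1.4857-np.pi/2)],step=15)
x0,y0=np.maximum(p-45,0).astype(int); m=(w[y0:y0+90,x0:x0+90].max(2)<60).astype(np.uint8); k,l,st,ce=cv2.connectedComponentsWithStats(m)
for i in range(1,k):
    if st[i,4]>150: print(ce[i]+[x0,y0],st[i])
E
```

```text
14.575 [0.49165998 0.1465213  0.17128048] [ 0.2   0.17  1.94 -0.    1.04  0.29] [[0.085, 0.996, -0.008], [0.996, -0.085, -0.002], [-0.002, -0.008, -1.0]]
[264.45016423 222.45051752]
4 rows to [0.4942 0.1472 0.117 ] -0.085
   ([0.1, 0.3, 14.0], [-0.001, 0.0, 0.0])
   ([0.2, 0.3, 14.0], [-0.001, 0.0, 0.0])
   ([0.1, 0.3, 13.9], [-0.001, 0.0, 0.0])
   ([0.1, 0.3, 14.0], [-0.001, 0.0, 0.0])
[264.33495146 222.07961165] [  28   27   36   37 1030]
```

Request:
step_arm(rows=[{"xyz":[0,0.6,14],"twist":[-0.002,0,0]},{"xyz":[0,0.6,14],"twist":[-0.002,0,0]},{"xyz":[0.3,0.6,14],"twist":[-0.002,0,0]},{"xyz":[0,0.5,12],"twist":[-0.002,0,0]},{"xyz":[0,0,0],"twist":[0,0,0]}])

```text
t: 15.25
ee_pos: [0.4961, 0.147, 0.1193]
ee_rot: [2.311, 2.122, 0.004]
ft_force: [0.0, -0.9, 0.1]
grip_width: 0.0768
finger_force: 0.0
```

Request:
step_arm(rows=[{"xyz":[0,0,0],"twist":[0,0,0]},{"xyz":[0,0,0],"twist":[0,0,0]},{"xyz":[0,0,0],"twist":[0,0,0]},{"xyz":[0,0,0],"twist":[0,0,0]},{"xyz":[0,0,0],"twist":[0,0,0]}], gripper=0, newtons=25)

```text
t: 15.88
ee_pos: [0.4974, 0.1475, 0.1213]
ee_rot: [2.31, 2.121, 0.01]
ft_force: [-2.0, 1.3, 3.9]
grip_width: 0.024
finger_force: 24.5
```

```bash
python3 - <<'E'
from h import *
s=manip.read_state(); print(s['t'],s['ee_pos'],s['ft_force'],s['grip_width'],R.from_rotvec(s['ee_rot']).as_matrix().round(3).tolist())
th=np.concatenate([[0],np.cumsum([.03]+[.0581]*13)]); print(th[-1])
P=np.column_stack([-142*(1-np.cos(th)),-142*np.sin(th)]); print(np.diff(P,axis=0).round(1).tolist())
E
```

```text
15.875 [0.49742983 0.14754797 0.12133333] [-1.97188911  1.29165306  3.88689513] 0.023997798997055713 [[0.085, 0.996, 0.008], [0.996, -0.085, -0.0], [0.001, 0.008, -1.0]]
0.7853000000000001
[[-0.1, -4.3], [-0.5, -8.2], [-1.0, -8.2], [-1.4, -8.1], [-1.9, -8.0], [-2.4, -7.9], [-2.8, -7.8], [-3.3, -7.6], [-3.7, -7.4], [-4.1, -7.1], [-4.5, -6.9], [-4.9, -6.6], [-5.3, -6.3], [-5.7, -6.0]]
```

The pads sit about 5 mm above the ball's centre (opening 24 mm against its 26 mm), so I'll regrip lower.

Request:
step_arm(rows=[{"xyz":[0,0,0],"twist":[0,0,0]},{"xyz":[0,-1,2],"twist":[0,0,0]},{"xyz":[0,-1,2],"twist":[0.004,0,0]},{"xyz":[0,0,2],"twist":[0.003,0,0]},{"xyz":[0,0,0],"twist":[0,0,0]}], gripper=0.5)

```text
t: 16.5
ee_pos: [0.4952, 0.1473, 0.1144]
ee_rot: [2.314, 2.125, 0.0]
ft_force: [0.3, -0.6, -0.3]
grip_width: 0.0425
finger_force: 0.0
```

Request:
step_arm(rows=[{"xyz":[0,0,0],"twist":[0,0,0]},{"xyz":[0,0,0],"twist":[0,0,0]},{"xyz":[0,0,0],"twist":[0,0,0]},{"xyz":[0,0,0],"twist":[0,0,0]}], gripper=0, newtons=25)

```text
t: 17.0
ee_pos: [0.4956, 0.1475, 0.115]
ee_rot: [2.313, 2.124, 0.002]
ft_force: [-0.0, -0.3, 1.3]
grip_width: 0.0241
finger_force: 24.5
```

Request:
step_arm(rows=[{"xyz":[0,0,-4.3],"twist":[0,0,0]},{"xyz":[-0.6,0,-8.2],"twist":[0,0,0]},{"xyz":[-1,0,-8.2],"twist":[0,0,0]},{"xyz":[-1.4,0,-8.1],"twist":[0,0,0]},{"xyz":[-1.9,0,-8],"twist":[0,0,0]}], newtons=35)

```text
t: 17.62
ee_pos: [0.4944, 0.1423, 0.152]
ee_rot: [2.314, 2.125, 0.0]
ft_force: [0.3, -0.4, -3.2]
grip_width: 0.0238
finger_force: 34.4
```

```bash
python3 - <<'E'
from h import *
s=manip.read_state(); print(s['t'],s['ee_pos'],s['ft_force'],s['ft_torque'],s['grip_width'])
S=manip.calibration('scene'); im=manip.read_camera('scene'); cv2.imwrite('pics/scene6_raw.png',im)
d=np.array([.086,.996]); A=np.array([.4822,.0058])
k=np.array([A@d*0+(np.array(s['ee_pos'][:2])-A)@d, s['ee_pos'][2]+.019-.135]); print('knob rel',k,'r',np.hypot(*k),'theta',np.degrees(np.arctan2(k[1],k[0])))
E
```

```text
17.625 [0.49443198 0.14232943 0.15199795] [ 0.2915019  -0.38714634 -3.19689369] [-0.07756061 -0.06221892 -0.01836719] 0.023774979438470796
knob rel [0.13703526 0.03599795] r 0.1416845653318285 theta 14.718549743317684
```

Request:
step_arm(rows=[{"xyz":[-2.4,0,-7.9],"twist":[0,0,0]},{"xyz":[-2.8,0,-7.8],"twist":[0,0,0]},{"xyz":[-3.3,0,-7.6],"twist":[0,0,0]},{"xyz":[-3.7,0,-7.4],"twist":[0,0,0]},{"xyz":[-4.1,0,-7.1],"twist":[0,0,0]}])

```text
t: 18.3
ee_pos: [0.4933, 0.1262, 0.1899]
ee_rot: [2.314, 2.125, 0.001]
ft_force: [-0.2, -0.3, -2.9]
grip_width: 0.024
finger_force: 34.4
```

Request:
step_arm(rows=[{"xyz":[-4.5,0,-6.9],"twist":[0,0,0]},{"xyz":[-4.9,0,-6.6],"twist":[0,0,0]},{"xyz":[-5.3,0,-6.3],"twist":[0,0,0]},{"xyz":[-5.7,0,-6.0],"twist":[0,0,0]},{"xyz":[0,0,0],"twist":[0,0,0]}])

```text
t: 18.92
ee_pos: [0.492, 0.1058, 0.2158]
ee_rot: [2.314, 2.123, 0.003]
ft_force: [0.2, 2.1, -1.3]
grip_width: 0.0236
finger_force: 34.5
```

Request:
step_arm(rows=[{"xyz":[0,0,0],"twist":[0,0,0]},{"xyz":[0,0,0],"twist":[0,0,0]},{"xyz":[0,0,0],"twist":[0,0,0]},{"xyz":[0,0,0],"twist":[0,0,0]},{"xyz":[0,0,0],"twist":[0,0,0]}])

```text
t: 19.55
ee_pos: [0.4918, 0.1063, 0.2153]
ee_rot: [2.313, 2.125, 0.002]
ft_force: [0.2, 2.3, 0.2]
grip_width: 0.0237
finger_force: 34.5
```

Request:
step_arm(rows=[{"xyz":[0,0,0],"twist":[0,0,0]},{"xyz":[0,0,0],"twist":[0,0,0]},{"xyz":[0,0,0],"twist":[0,0,0]},{"xyz":[0,0,0],"twist":[0,0,0]},{"xyz":[0,0,0],"twist":[0,0,0]}])

```text
t: 20.18
ee_pos: [0.4917, 0.1062, 0.2153]
ee_rot: [2.313, 2.125, 0.002]
ft_force: [-0.1, 3.5, 0.4]
grip_width: 0.0236
finger_force: 34.6
```

```bash
python3 - <<'E'
from h import *
s=manip.read_state(); print(s['t'],s['ee_pos'],s['ft_force'],s['grip_width'])
d=np.array([.086,.996]); A=np.array([.4822,.0058])
k=np.array([(np.array(s['ee_pos'][:2])-A)@d, s['ee_pos'][2]+.019-.135]); print('knob rel',k,'r',np.hypot(*k),'theta',np.degrees(np.arctan2(k[1],k[0])))
for n in ('wrist','top','scene'): cv2.imwrite(f'pics/{n}7_raw.png',manip.read_camera(n))
w=cv2.imread('pics/wrist7_raw.png'); t=cv2.imread('pics/top7_raw.png');s=cv2.imread('pics/scene7_raw.png')
o=np.zeros((600,800,3),np.uint8)
o[:300,:400]=cv2.resize(w,(400,300))
o[:300,400:]=cv2.resize(t[200:275,260:360],(400,300),interpolation=cv2.INTER_CUBIC)
o[300:,:]=cv2.resize(s[145:220,200:400],(800,300),interpolation=cv2.INTER_CUBIC)
cv2.imwrite('pics/c8.png',o)
E
```

```text
20.175 [0.49173498 0.10616043 0.21530539] [-0.09051492  3.48852701  0.40046007] 0.023643652283852463
knob rel [0.100779   0.09930539] r 0.1414848668940606 theta 44.578028562190774
```

View pics/c8.png

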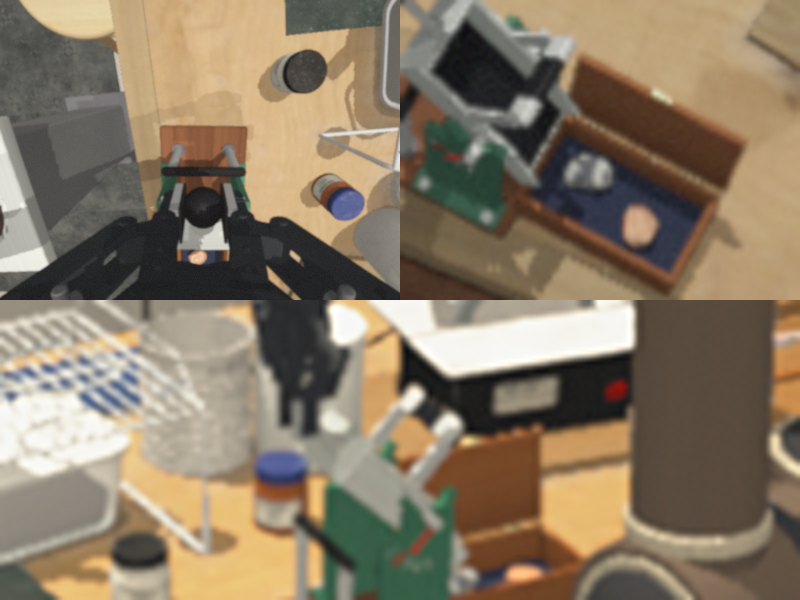

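Both stones lie in the box (top crop: grey (587,172), orange (638,227)), and the pan is held at 45° with its pointer on the mark. Lowering now.

Request:
step_arm(rows=[{"xyz":[5.7,0,6.0],"twist":[0,0,0]},{"xyz":[5.3,0,6.3],"twist":[0,0,0]},{"xyz":[4.9,0,6.6],"twist":[0,0,0]},{"xyz":[4.5,0,6.9],"twist":[0,0,0]},{"xyz":[4.1,0,7.1],"twist":[0,0,0]}])

```text
t: 20.95
ee_pos: [0.4939, 0.1307, 0.1817]
ee_rot: [2.312, 2.125, 0.001]
ft_force: [1.0, 4.1, 1.7]
grip_width: 0.0235
finger_force: 34.7
```

Request:
step_arm(rows=[{"xyz":[3.7,0,7.4],"twist":[0,0,0]},{"xyz":[3.3,0,7.6],"twist":[0,0,0]},{"xyz":[2.8,0,7.8],"twist":[0,0,0]},{"xyz":[2.4,0,7.9],"twist":[0,0,0]},{"xyz":[1.9,0,8],"twist":[0,0,0]}])

```text
t: 21.58
ee_pos: [0.4947, 0.1444, 0.1428]
ee_rot: [2.313, 2.125, -0.0]
ft_force: [0.4, 2.4, 0.2]
grip_width: 0.0237
finger_force: 34.5
```

Request:
step_arm(rows=[{"xyz":[1.4,0,8.1],"twist":[0,0,0]},{"xyz":[0.7,0,5],"twist":[0,0,0]},{"xyz":[0.5,0,4],"twist":[0,0,0]},{"xyz":[0.3,0,3],"twist":[0,0,0]},{"xyz":[0,0,0],"twist":[0,0,0]}])

```text
t: 22.2
ee_pos: [0.4949, 0.147, 0.1231]
ee_rot: [2.313, 2.125, -0.001]
ft_force: [-0.8, 1.0, -0.9]
grip_width: 0.0236
finger_force: 34.4
```

Request:
step_arm(rows=[{"xyz":[0,0,3],"twist":[0,0,0]},{"xyz":[0,0,2],"twist":[0,0,0]},{"xyz":[0,0,1.5],"twist":[0,0,0]},{"xyz":[0,0,1],"twist":[0,0,0]},{"xyz":[0,0,0],"twist":[0,0,0]}])

```text
t: 22.82
ee_pos: [0.4956, 0.1474, 0.1166]
ee_rot: [2.313, 2.124, 0.002]
ft_force: [-1.6, -0.1, 5.0]
grip_width: 0.024
finger_force: 34.7
```

Request:
step_arm(rows=[{"xyz":[0,0,0],"twist":[0,0,0]},{"xyz":[0,0,0],"twist":[0,0,0]},{"xyz":[0,0,0],"twist":[0,0,0]},{"xyz":[0,0,0],"twist":[0,0,0]}], gripper=0.8)

```text
t: 23.32
ee_pos: [0.4952, 0.1473, 0.1158]
ee_rot: [2.313, 2.125, 0.001]
ft_force: [0.5, -0.0, 0.1]
grip_width: 0.0685
finger_force: 0.0
```

Request:
step_arm(rows=[{"xyz":[0,0,-10],"twist":[0,0,0]},{"xyz":[0,0,-25],"twist":[0,0,0]},{"xyz":[0,0,-40],"twist":[0,0,0]},{"xyz":[0,0,-40],"twist":[0,0,0]},{"xyz":[0,0,-30],"twist":[0,0,0]}])

```text
t: 23.95
ee_pos: [0.4959, 0.1475, 0.2639]
ee_rot: [2.312, 2.124, 0.005]
ft_force: [-0.0, 0.4, 0.2]
grip_width: 0.0686
finger_force: 0.0
```

Request:
step_arm(rows=[{"xyz":[0,0,0],"twist":[0,0,0]},{"xyz":[0,0,0],"twist":[0,0,0]},{"xyz":[0,0,0],"twist":[0,0,0]},{"xyz":[0,0,0],"twist":[0,0,0]}])

```text
t: 24.45
ee_pos: [0.4943, 0.1472, 0.2595]
ee_rot: [-2.313, -2.125, 0.003]
ft_force: [0.5, -0.9, -0.0]
grip_width: 0.0684
finger_force: 0.0
```

```bash
python3 - <<'E'
from h import *
s=manip.read_state(); print(s['t'],s['ee_pos'],s['ft_force'])
for n in ('wrist','top','scene'): cv2.imwrite(f'pics/{n}8_raw.png',manip.read_camera(n))
w=cv2.imread('pics/wrist8_raw.png'); t=cv2.imread('pics/top8_raw.png');s=cv2.imread('pics/scene8_raw.png')
o=np.zeros((600,800,3),np.uint8)
o[:300,:400]=cv2.resize(w,(400,300))
o[:300,400:]=cv2.resize(t[200:275,250:350],(400,300),interpolation=cv2.INTER_CUBIC)
o[300:,:]=cv2.resize(s[145:220,200:400],(800,300),interpolation=cv2.INTER_CUBIC)
cv2.imwrite('pics/c9.png',o)
E
```

```text
24.45 [0.4943399  0.14718185 0.25952298] [ 0.50612374 -0.89696831 -0.02347958]
```

View pics/c9.png

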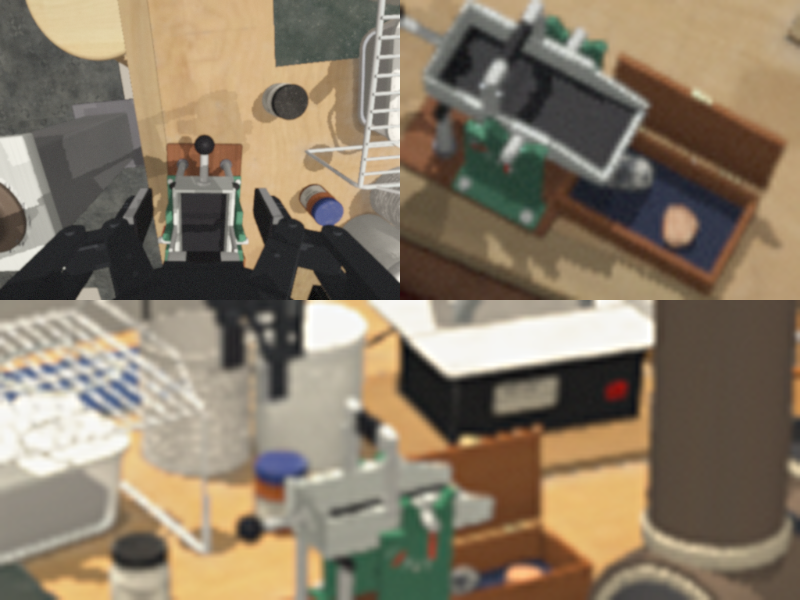

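The pan is level in the forks, empty and clear of the gripper. Both stones are in the box and the jars have not moved.

```bash
python3 -c "
from workcell import manip
print(manip.sign_off())"
```

```text
the job is handed in; nothing more can be done
None
```

I set the pan in the stand, tipped it to about 45 degrees until both stones were in the box, lowered it to level, let go, and handed the job in at about 24.5 s; the hand-in gave no verdict.

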